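# Seat the square check weight in the balance's stirrup holder

### The job

Load the balance for its check: slide the glass door in front of the weighing chamber well open, take the square check weight that fits the square recess of the stirrup holder, and lower it (do not drop it) under the holder's arch until it sits flat and fully home in the recess. Then slide the door fully shut again, and leave all the other things on the slab where they are.

Things in the scene. Friction and masses are not known exactly. Their poses are not given: they have to be found in the camera images.
- balance: White balance, fixed; chamber door towards robot. Origin on the slab under the chamber's centre; x away from robot, y to the housing. Base x -100..100, y -115..315 mm, top at 50. Open-topped chamber: 4 mm glass walls at x 96 and y -111, 8 mm posts at x -95 and 95, y -110; housing y 115..315, x -100..100; all 220 mm above the slab. Pan radius 44, top at 55 mm.
- door (a joint): Opening of the glass door, m: 0 shut, 0.22 fully open. Slides to the balance's +y, in front of the housing, and stays where left (friction 1.5 N). Pane 230 mm wide, 5 mm thick, in the balance's plane x = -107 mm, from 54 to 220 mm above the slab; leading edge at balance y = -115 mm when shut.
- door_grip (a point): Centre of the black grip tab that stands on the door's top edge: 14 mm (balance x) by 20 mm (balance y) by 30 mm high, from 220 to 250 mm above the slab, 25 mm from the leading edge of the door. Moves with the door.
- stirrup: Stainless stirrup weight holder, fixed on the pan. Origin: centre of its underside. Base 76 (x) by 136 (y) by 14 mm with a square recess in the middle. A 6 mm wire arch spans it in its y-z plane: uprights at y -62 and 62 mm, level crossbar with axis 154 mm above the origin. The bar blocks the way straight down to the recess: come in tilted, under it.
- recess (a point): Centre of the recess's floor; axes parallel to the stirrup's. Recess 44 by 44 mm, 6 mm deep, sides along its x and y, straight-walled.
- arch_top (a point): Middle of the crossbar's axis.
- weight_square: The check weight to be loaded: plain stainless square plate 40 by 40 by 8 mm with a square upright knob 14 by 14 mm on its centre, sides parallel to the plate's, from 8 to 34 mm above its underside. 140 g nominal. Origin at the centre of the underside, x and y along the plate's sides, z up.
- weight_round: Another weight, not to be used: stainless round plate 45 mm in diameter, 8 mm thick, with the same knob. Origin at the centre of the underside.
- weight_large: Another weight, not to be used: stainless square plate 54 by 54 by 8 mm, with the same knob; too large for the recess. Origin at the centre of the underside.
- dish: Round crimped aluminium weighing dish, 60 mm across the rim, 14 mm high. Origin at the centre of the underside. Leave alone.
- vial: Amber glass vial with black screw cap, 24 mm in diameter, 59 mm high, standing. Origin at the centre of the underside. Leave alone.
- spatula: Slim metal weighing spatula, 170 mm long, 6 mm high, lying flat near the robot. Origin under its middle. Leave alone.
- brush: Small dusting brush, 140 mm long, 7 mm high, lying flat near the robot, in front of the balance. Origin under its middle. Leave alone.
- beaker: Empty glass beaker, 50 mm in diameter, 70 mm high, standing in front of the balance's housing. Origin at the centre of the underside. Leave alone.

How it is judged:
By the outcome, as a careful person would: the job done as asked, in the order asked, and still so for the second after the job is handed in, with the robot touching nothing.
It also fails if it takes over 69 s, if anything falls off the work surface, if the arm or the gripper's body presses on something with over 40 N, if the wrist force passes 120 N, or if a joint passes its speed limit or range.

### The arm

A 6-joint arm with a two-finger parallel gripper is mounted at the origin on the work surface. World frame = base frame: x ahead of the robot, y to its left, z up, the work surface at z = 0. Lengths are in m, angles in rad, forces in N, time in s.
With the tool pointing down it reaches from about 0.3 to 0.85 m from the base axis. Payload 5.4 kg.
Tool frame: the origin (TCP) lies at the very end of the fingers, on their centre line; the grasp point (between the pads) lies 19 mm behind it; z points along the fingers, y is the line along which they close (so a half turn about z gives the same grasp; the last joint's range is limited). The gripper opens to 85 mm and grips with 20 to 120 N. Pads are 22 mm wide; open, the fingers measure 114 mm over their backs; the gripper's body (76 mm by 85 mm) begins 54 mm behind the grasp point. The pads swing forward as they close: fully open they stand 13 mm farther back than shut.
Start: joints at [-1.366, 0.158, 1.597, -0, 1.386, -0.21], TCP at [0.232, -0.526, 0.231] pointing down, gripper open.
Joint ranges: [-2.91, 2.91], [-0.94, 2.29], [0.18, 2.7], [-1.29, 4.43], [0.17, 2.64], [-3, 3]. Speed limits (rad/s): [2.57, 2.57, 3.14, 3.14, 3.14, 3.14].

### API

Orientations are given as a rotation vector (axis times angle).
In Python, from station import status, viewer, finish_job gives the robot as it stands. The module is installed in compiled form; this text tells all that it offers.
- The arm moves only by the tool play_rows, never from a script. Its argument "plan" is one flat list of numbers, 5 for each row, row after row: the opening, from -1 (shut) to 1 (fully open), then the shift along the tool's x, y, z as a fraction of full scale, then the turn about the tool's z as a fraction of full scale. A call has 1 to 10 rows; each row shifts and turns the commanded pose from where the row before left it, along the tool's axes as they then stand; what a row does not reach is not made up. Full scale, the value 1, is 0.03 m for a shift and 6 degrees for a turn. A row lasts 1/12 s, in which the tool goes at most 41.7 mm and 7.16 degrees, less where a joint would pass 70% of its speed; a pose out of reach is approached as far as the arm can. A call with a number of a shift or a turn outside -1 to 1 is refused whole. A call with a gripper value outside its range is refused whole. The fingers move at their own pace and stop on an object; the grip force is fixed at half the most. Time passes only in rows, so rows that do not move let the fingers close. It gives the time, the measured TCP pose, the force, the opening and the grip force at its end, in the units of the state.
- status.state(): the state, without advancing time (a new reading comes with each control period).
- viewer.capture(name): name is "scene" or "top" or "wrist"; returns a dict with "frame" (420x560x3 uint8, red, green, blue), "range_z" (420x560 float32, m along the optical axis (not along the pixel's ray), 0 where there is no reading), "mtx" (3x3 intrinsics, pixels), "dist" ([k1, k2, p1, p2, k3] as OpenCV has them; the pictures are not rectified), "T" (4x4, takes a point from camera to world coordinates). Camera axes: x right, y up, looking along -z (the intrinsics and any distortion apply to the point x, -y, -z); pixel columns grow to the right and rows downward; lengths in m; the calibration is good to about 2 mm. A picture is of the moment at which its call begins.
- finish_job(): hands the job in; it is judged then, once.
The state is a dict: "time_s": time; "joint_pos": joint angles; "dq": joint speeds; "joint_efforts": joint torques, N m; "tool_pos": TCP position; "tcp_rot": TCP orientation; "wrist_force": force on the tool from outside, world axes, zero at the start; "torque": the same for the moment, N m; "width": finger opening in m; "grasp_force": force on a finger pad.
Only numpy, scipy, OpenCV 4.12 (cv2) and the standard library are available. Lean on these libraries where they do the work, as an engineer would, in place of code of your own. Each camera call takes 0.05 s, during which the arm holds its last target. There are 200 camera calls.

## Working session

There is one attempt and no reset: what is moved stays moved. The work goes in short steps, Python scripts to look and compute and a tool call to move; the robot and the scene stay as the last step left them, time stands still between calls to the robot, and variables do not carry over. Pictures are saved under pics/ and viewed, at most 10 in all, crops included, and the job is handed in when it is done.

Besides the shell and the picture viewer there is one more tool, called after "Emit:" as a command line: name --argument value ..., lists and objects as JSON in quotes. play_rows: Moves the arm, as the interface text tells. Shift numbers are shares of 0.03 m and turn numbers shares of 6 degrees, none past 1 either way. Its arguments: {"type":"object","properties":{"plan":{"type":"array"}},"required":["plan"]}

```bash
mkdir -p pics; ls; cat > h.py <<'E'
import numpy as np, cv2
from station import status, viewer
from scipy.spatial.transform import Rotation as R
def grab(n,save=None):
    c=viewer.capture(n)
    if save: cv2.imwrite(f'pics/{save}.png',c['frame'][:,:,::-1])
    np.savez(f'{save or n}.npz',**c); return c
def ray(c,uv):
    p=cv2.undistortPoints(np.array(uv,float).reshape(-1,1,2),c['mtx'],np.array(c['dist'])).reshape(-1,2)
    d=np.c_[p[:,0],-p[:,1],-np.ones(len(p))]@c['T'][:3,:3].T
    return c['T'][:3,3],d
def onplane(c,uv,z):
    o,d=ray(c,uv); return o+d*((z-o[2])/d[:,2])[:,None]
def cloud(c):
    h,w=c['range_z'].shape; u,v=np.meshgrid(np.arange(w),np.arange(h))
    o,d=ray(c,np.stack([u,v],-1).reshape(-1,2)); return (o+d*c['range_z'].reshape(-1,1)).reshape(h,w,3)
E
python3 - <<'E'
from h import *
s=status.state(); print({k:np.round(v,3).tolist() for k,v in s.items()})
print(R.from_rotvec(s['tcp_rot']).as_matrix().round(3))
for n in ['scene','top','wrist']:
    c=grab(n,n+'0'); print(n,c['T'].round(3).tolist(),c['mtx'].round(1).tolist(),np.round(c['dist'],4))
E
```

```text
pics
{'time_s': 0.0, 'joint_pos': [-1.366, 0.159, 1.598, 0.0, 1.386, -0.21], 'dq': [0.001, 0.001, 0.001, 0.0, -0.002, -0.001], 'joint_efforts': [-0.0, -39.601, -33.143, -0.0, 0.009, 0.0], 'tool_pos': [0.232, -0.526, 0.23], 'tcp_rot': [-3.072, -0.647, -0.0], 'wrist_force': [0.553, -0.636, 0.041], 'torque': [-0.078, 0.03, -0.044], 'grasp_force': 0.0, 'width': 0.085}
[[ 0.915  0.403 -0.   ]
 [ 0.403 -0.915  0.002]
 [ 0.    -0.002 -1.   ]]
scene [[0.882, -0.321, 0.345, 0.82], [0.471, 0.627, -0.62, -0.633], [-0.017, 0.709, 0.705, 0.852], [0.0, 0.0, 0.0, 1.0]] [[448.0, 0.0, 281.8], [0.0, 448.0, 210.1], [0.0, 0.0, 1.0]] [-0.0374  0.      0.      0.      0.    ]
top [[-0.029, 0.997, -0.071, 0.402], [-1.0, -0.028, 0.01, -0.013], [0.008, 0.071, 0.997, 1.275], [0.0, 0.0, 0.0, 1.0]] [[417.7, 0.0, 279.8], [0.0, 417.7, 215.9], [0.0, 0.0, 1.0]] [-0.0097  0.      0.      0.      0.    ]
wrist [[0.403, 0.871, 0.28, 0.303], [-0.915, 0.385, 0.121, -0.494], [-0.003, -0.305, 0.952, 0.373], [0.0, 0.0, 0.0, 1.0]] [[378.1, 0.0, 273.3], [0.0, 378.1, 206.5], [0.0, 0.0, 1.0]] [-0.0282  0.      0.      0.      0.    ]
```

View pics/scene0.png

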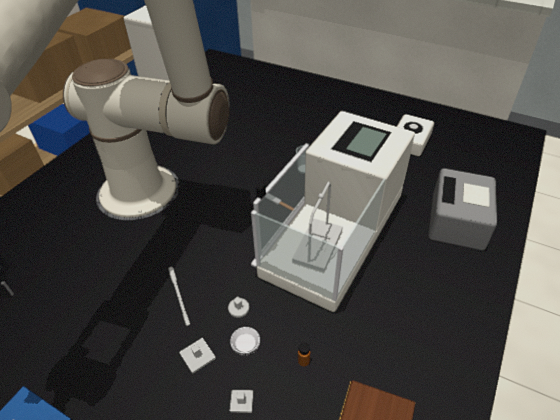

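View pics/top0.png

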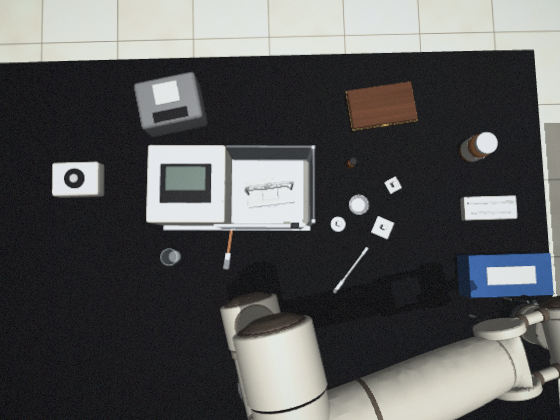

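```bash
python3 - <<'E'
from h import *
for n in ['top0','scene0']:
    c=dict(np.load(n+'.npz')); P=cloud(c); f=c['frame']; V=cv2.cvtColor(f,cv2.COLOR_RGB2HSV)
    x,y,z=P[...,0],P[...,1],P[...,2]
    roi=(c['range_z']>0)&(x>.3)&(x<.75)&(y>-.45)&(y<-.1)
    m=(roi&(V[...,2]>110)&(V[...,1]<60)&(z<.06)&(z>-.02)).astype('u1')
    k,l,st,ce=cv2.connectedComponentsWithStats(m)
    for i in range(1,k):
        if st[i,4]<25: continue
        q=onplane(c,np.argwhere(l==i)[:,::-1],0.008)
        r=cv2.minAreaRect((q[:,:2]*1000).astype('f4'))
        print(n,ce[i].round(1),st[i,4],'med z',np.median(P[l==i][:,2]).round(4),'rect',np.round(r[0],1),np.round(r[1],1),round(r[2],1),q.mean(0).round(4))
    # slab
    print('slab z',np.median(z[(V[...,2]<40)&(x>.3)&(x<.7)&(y<-.2)&(y>-.5)]))
    b=(x>.3)&(x<.8)&(y>-.2)&(y<.5)
    # top of housing / walls at .22
    t=b&(abs(z-.22)<.006); q=P[t][:,:2]*1000
    print('top .22',t.sum(),np.percentile(q,[0.5,50,99.5],axis=0).round(0).tolist())
    t=b&(abs(z-.209)<.008); print('bar',t.sum())
c=dict(np.load('top0.npz'))
im=cv2.resize(c['frame'][135:245,215:325],None,fx=6,fy=5.4,interpolation=cv2.INTER_CUBIC)
im2=cv2.resize(c['frame'][135:245,130:240],None,fx=1,fy=1)
cv2.imwrite('pics/topcrop.png',im[:,:,::-1])
c=dict(np.load('scene0.npz'))
cv2.imwrite('pics/scenecrop.png',cv2.resize(c['frame'][140:320,230:400],None,fx=3.3,fy=3.3,interpolation=cv2.INTER_CUBIC)[:,:,::-1])
E
```

```text
top0 [306.  192.7] 232 med z 0.0493 rect [ 554.  -110.2] [ 15.4 215.3] 89.4 [ 0.5606 -0.1082  0.008 ]
top0 [392.6 184.6] 175 med z 0.0078 rect [ 578.  -375.2] [41.1 41.8] 24.9 [ 0.5781 -0.3748  0.008 ]
top0 [358.4 204.2] 313 med z 0.0037 rect [ 519.8 -267.3] [58.3 58.3] 88.4 [ 0.5207 -0.2671  0.008 ]
top0 [337.8 223.8] 180 med z 0.0071 rect [ 462.  -202.4] [42.8 42.6] 88.4 [ 0.4626 -0.2016  0.008 ]
top0 [382.2 227.3] 327 med z 0.0072 rect [ 448.3 -336.7] [55.9 55.6] 65.1 [ 0.4483 -0.3367  0.008 ]
top0 [356.3 261.5] 89 med z 0.0039 rect [ 344.6 -252.4] [  8.4 114.6] 51.5 [ 0.347  -0.2535  0.008 ]
slab z -0.0007943380563917302
top .22 6434 [[452.0, -112.0], [565.0, 204.0], [666.0, 313.0]]
bar 1163
scene0 [296.6 287.4] 1078 med z 0.0394 rect [540.2 -94.3] [229.1  42.1] 0.5 [ 0.553  -0.0955  0.008 ]
scene0 [181.8 305.7] 146 med z 0.005 rect [ 346.5 -253.7] [  8.7 115.2] 51.8 [ 0.3503 -0.2565  0.008 ]
scene0 [238.1 306.9] 286 med z 0.0091 rect [ 463.3 -201.5] [45.4 46.4] 71.4 [ 0.4634 -0.2014  0.008 ]
scene0 [244.6 339.9] 636 med z 0.0041 rect [ 517.9 -263.3] [60.9 59.8] 27.7 [ 0.5181 -0.2634  0.008 ]
scene0 [196.8 354.6] 653 med z 0.0081 rect [ 448.9 -336.8] [55.2 56.2] 65.0 [ 0.449  -0.3372  0.008 ]
scene0 [241.1 400.6] 454 med z 0.0087 rect [ 578.3 -375. ] [41.5 41.8] 26.3 [ 0.5784 -0.375   0.008 ]
slab z 0.00036453793105883925
top .22 5214 [[451.0, -116.0], [572.0, 178.0], [668.0, 310.0]]
bar 1731
```

View pics/topcrop.png

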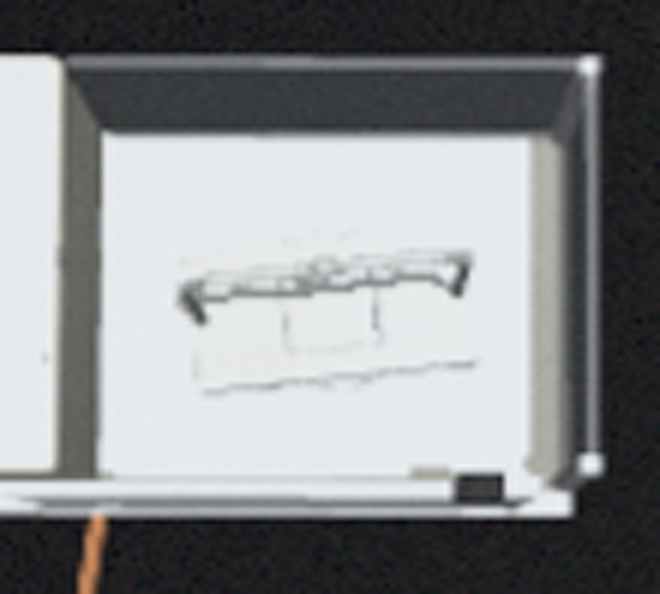

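View pics/scenecrop.png

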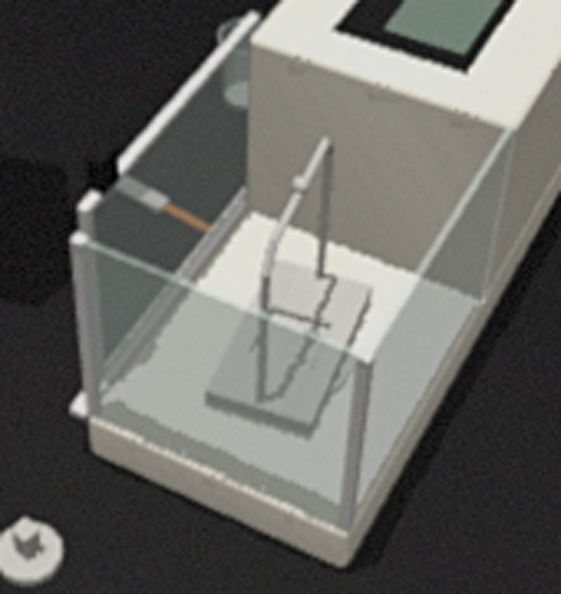

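```bash
python3 - <<'E'
from h import *
c=dict(np.load('top0.npz'))
pts=np.array([[185,293],[462,262]])/[6,5.4]+[215,135]
b=onplane(c,pts,.209); print('bar',b.round(4).tolist(),'mid',b.mean(0).round(4),'yaw of y-axis',np.degrees(np.arctan2(*(b[0]-b[1])[:2])).round(2))
e=onplane(c,np.array([[205,392],[478,362]])/[6,5.4]+[215,135],.069); print('front edge',e.round(4).tolist(),np.degrees(np.arctan2(*(e[0]-e[1])[:2])).round(2))
r=onplane(c,np.array([[285,348],[378,340]])/[6,5.4]+[215,135],.069); print('recess front corners',r.round(4).tolist())
g=onplane(c,np.array([[455,476],[503,476],[455,502],[503,502]])/[6,5.4]+[215,135],.25); print('grip',g.round(4).tolist())
p=onplane(c,np.array([[590,66],[591,464]])/[6,5.4]+[215,135],.22); print('posts',p.round(4).tolist())
for n in ['top0','scene0']:
    c=dict(np.load(n+'.npz')); P=cloud(c); x,y,z=P[...,0],P[...,1],P[...,2]
    ins=(x>.475)&(x<.64)&(y>-.09)&(y<.1)
    print(n,'hist',np.histogram(z[ins],bins=np.arange(.04,.22,.005))[0])
    for lo,hi in [(.0655,.074),(.19,.216)]:
        t=(ins&(z>lo)&(z<hi)).astype('u1'); t=cv2.morphologyEx(t,cv2.MORPH_OPEN,np.ones((2,2))) if hi<.1 else t
        q=(P[t>0][:,:2]*1000).astype('f4'); r=cv2.minAreaRect(q); print(lo,len(q),np.round(r[0],1),np.round(r[1],1),round(r[2],1), q.mean(0), P[t>0][:,2].mean())
    t=(x>.3)&(x<.8)&(y>.1)&(y<.35)&(z>.21)&(z<.23)
    r=cv2.minAreaRect((P[t][:,:2]*1000).astype('f4')); print('housing',np.round(r[0],1),np.round(r[1],1),round(r[2],1))
    k=(x>.4)&(x<.5)&(y>-.15)&(y<.0)&(z>.226)&(z<.26); q=P[k]; print('grip',k.sum(),q.min(0).round(3) if k.sum() else '',q.max(0).round(3) if k.sum() else '')
E
```

```text
bar [[0.5485, 0.0611, 0.209], [0.5601, -0.0579, 0.209]] mid [0.5543 0.0016 0.209 ] yaw of y-axis -5.55
front edge [[0.514, 0.0625, 0.069], [0.5265, -0.0699, 0.069]] -5.38
recess front corners [[0.5367, 0.0232, 0.069], [0.5397, -0.0218, 0.069]]
grip [[0.456, -0.0503, 0.25], [0.4554, -0.07, 0.25], [0.4441, -0.0499, 0.25], [0.4436, -0.0696, 0.25]]
posts [[0.6508, -0.1151, 0.22], [0.4615, -0.1089, 0.22]]
top0 hist [  82 1415  797   67  230  639  177    3    0    1    1    1    1    1
    2    0    3    1    0    2    0    2    0    3    1    1    1    1
    1    0    4    7    7   44   41]
0.0655 666 [499.   -5.6] [194.3 136.5] 5.0 [ 5.534797e+02 -7.958500e-02] 0.08100612330374164
0.19 107 [560.5   2.8] [  6.4 128.8] 5.7 [560.3799      1.3382889] 0.20819652081089382
housing [562.  206.3] [217.4 209.7] 88.7
grip 48 [ 0.446 -0.068  0.245] [ 0.459 -0.051  0.252]
scene0 hist [  1 328 186   5  60 421  60   4   4   3   3   5   3   5   4   5   4   2
   4   4   5   6   5   4   5  10   8   9   7  13  13   9  10  38  68]
0.0655 457 [ 665.1 -286.8] [ 81.5 755.1] 18.0 [564.7596  38.613 ] 0.07270317876245301
0.19 141 [ 5.603e+02 -5.000e-01] [  9.4 124.2] 4.2 [561.0684   -11.168075] 0.20784459518545415
housing [561.9 207. ] [219.9 213. ] 88.2
grip 132 [ 0.445 -0.073  0.226] [ 0.46  -0.051  0.251]
```

Emit:
play_rows --plan '[-1, 0, 0, 0, 0.76, -1, 0, 0, 0, 0.76, -1, 0, 0, 0, 0.76, -1, 0, 0, 0, 0.76, -1, 0.6, -0.9, 0, 0, -1, 0.6, -0.9, 0, 0, -1, 0.6, -0.9, 0, 0, -1, 0.6, -0.9, 0, 0, -1, 0.6, -0.9, 0, 0, -1, 0.6, -0.9, 0, 0]'

```text
time_s: 0.98
tool_pos: [0.3239, -0.353, 0.231]
tcp_rot: [-3.137, -0.151, 0.0]
wrist_force: [0.5, 0.1, -1.0]
width: 0.0
grasp_force: 0.0
```

Emit:
play_rows --plan '[-1, 0.61, -0.9, 0, 0, -1, 0.61, -0.9, 0, 0, -1, 0.61, -0.9, 0, 0, -1, 0.61, -0.9, 0, 0, -1, 0.61, -0.9, 0, 0, -1, 0.61, -0.9, 0, 0, -1, 0.61, -0.9, 0, 0, -1, 0.61, -0.88, 0, 0, -1, 0, 0, 0, 0]'

```text
time_s: 1.73
tool_pos: [0.45, -0.1217, 0.231]
tcp_rot: [-3.135, -0.16, -0.001]
wrist_force: [0.8, 1.0, -1.4]
width: -0.0003
grasp_force: 0.0
```

Emit:
play_rows --plan '[-1, 0.063, -0.5, 0, 0, -1, 0.063, -0.5, 0, 0, -1, 0.063, -0.5, 0, 0, -1, 0.063, -0.5, 0, 0, -1, 0.063, -0.5, 0, 0, -1, 0.063, -0.5, 0, 0, -1, 0.063, -0.5, 0, 0, -1, 0.063, -0.5, 0, 0]'

```text
time_s: 2.4
tool_pos: [0.452, -0.0055, 0.2311]
tcp_rot: [3.137, 0.15, -0.0]
wrist_force: [1.3, -1.5, -0.7]
width: 0.0002
grasp_force: 1.0
```

Emit:
play_rows --plan '[-1, 0.063, -0.5, 0, 0, -1, 0.063, -0.5, 0, 0, -1, 0.063, -0.5, 0, 0, -1, 0.063, -0.5, 0, 0, -1, 0.063, -0.5, 0, 0, -1, 0.063, -0.3, 0, 0, -1, 0, -0.2, 0, 0, -1, 0, 0, 0, 0]'

```text
time_s: 3.07
tool_pos: [0.4546, 0.086, 0.2312]
tcp_rot: [-3.138, -0.153, 0.0]
wrist_force: [0.3, -0.2, 0.8]
width: 0.0001
grasp_force: 0.0
```

```bash
python3 - <<'E'
from h import *
c=grab('scene','scene1')
P=cloud(c);x,y,z=P[...,0],P[...,1],P[...,2]; v=c['frame'].max(2)
k=(x>.43)&(x<.48)&(y>-.1)&(y<.2)&(z>.224)&(z<.255)&(v<60); print(k.sum(),P[k].min(0).round(3),P[k].max(0).round(3))
s=status.state(); print(s['joint_pos'],s['tool_pos'])
E
```

```text
111 [0.446 0.07  0.224] [0.465 0.121 0.254]
[-7.62673234e-02 -1.41354189e-01  1.89897225e+00  1.24349858e-04
  1.38435643e+00  1.39743513e+00] [0.45457345 0.08555051 0.23116883]
```

View pics/scene1.png

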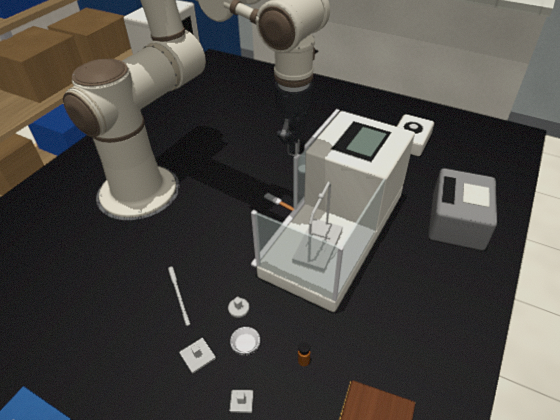

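Emit:
play_rows --plan '[-1, 0, 0, -1, 0, -1, 0, 0, -1, 0, -1, 0, -0.5, -1, 0, -1, 0, -0.5, -1, 0, -1, 0, -0.5, -1, 0, -1, 0, -0.5, -1, 0, -1, 0, -0.5, -1, 0, -1, 0, 0, -1, 0, -1, 0, 0, -1, 0, -1, 0, 0, -1, 0]'

```text
time_s: 3.95
tool_pos: [0.4473, 0.1598, 0.5327]
tcp_rot: [-3.138, -0.151, 0.0]
wrist_force: [0.5, -0.1, 0.1]
width: -0.0002
grasp_force: 0.0
```

Emit:
play_rows --plan '[-1, 1, 0, 0, 0, -1, 1, 0, 0, 0, -1, 1, 0, 0, 0, -1, 1, 0, 0, 0, -1, 1, 0, 0, 0, -1, 1, 0, 0, 0, -1, 1, 0, 0, 0, -1, 1, 0, 0, 0, -1, 1, 0, 0, 0, -1, 1, 0, 0, 0]'

```text
time_s: 4.78
tool_pos: [0.7251, 0.1824, 0.503]
tcp_rot: [-3.135, -0.15, 0.007]
wrist_force: [3.7, 0.2, -4.0]
width: 0.0
grasp_force: 0.0
```

Emit:
play_rows --plan '[-1, 1, 0, 0, 0, -1, 1, 0, 0, 0, -1, 1, 0, 0, 0, -1, 1, 0, 0, 0]'

```text
time_s: 5.12
tool_pos: [0.7732, 0.1773, 0.4747]
tcp_rot: [-3.121, -0.15, -0.125]
wrist_force: [0.6, -0.6, 0.9]
width: -0.0001
grasp_force: 0.0
```

```bash
python3 - <<'E'
from h import *
s=status.state(); print(np.round(s['joint_pos'],3),s['tool_pos']);print(R.from_rotvec(s['tcp_rot']).as_matrix().round(3))
E
```

```text
[0.069 0.848 0.184 0.015 2.03  1.551] [0.77315542 0.17732357 0.47465203]
[[ 0.992  0.096  0.079]
 [ 0.095 -0.995  0.019]
 [ 0.08  -0.011 -0.997]]
```

Emit:
play_rows --plan '[-1, 0.9, 0, -0.6, 0, -1, 0.9, 0, -0.6, 0, -1, 0.9, 0, -0.6, 0, -1, 0.9, 0, -0.6, 0, -1, 0.9, 0, -0.6, 0, -1, 0.9, 0, -0.6, 0]'

```text
time_s: 5.62
tool_pos: [0.789, 0.1624, 0.5147]
tcp_rot: [-3.089, -0.149, -0.303]
wrist_force: [-0.5, 0.3, 1.0]
width: 0.0003
grasp_force: 0.0
```

```bash
python3 - <<'E'
from h import *
s=status.state(); print(np.round(s['joint_pos'],3),s['tool_pos']);print(R.from_rotvec(s['tcp_rot']).as_matrix().round(3))
E
```

```text
[0.04  0.801 0.183 0.038 1.962 1.532] [0.78895567 0.16235629 0.51467818]
[[ 0.976  0.099  0.192]
 [ 0.092 -0.995  0.043]
 [ 0.195 -0.024 -0.98 ]]
```

Emit:
play_rows --plan '[-1, 0.9, -0.4, -0.6, 0, -1, 0.9, -0.4, -0.6, 0, -1, 0.9, -0.4, -0.6, 0, -1, 0.9, -0.4, -0.6, 0, -1, 0.9, -0.4, -0.6, 0, -1, 0.9, -0.4, -0.6, 0]'

```text
time_s: 6.12
tool_pos: [0.7851, 0.2132, 0.5616]
tcp_rot: [-3.043, -0.148, -0.481]
wrist_force: [-0.0, 0.1, 0.4]
width: -0.0001
grasp_force: 0.0
```

```bash
cat > st.py <<'E'
from h import *
s=status.state(); M=R.from_rotvec(s['tcp_rot']).as_matrix(); z=M[:,2]
print(np.round(s['joint_pos'],3),np.round(s['tool_pos'],4),'F',np.round(s['wrist_force'],1),'w',s['width'],'t',s['time_s']);print(M.round(3).tolist())
print('tilt',np.degrees(np.arccos(-z[2])).round(2),'az',np.degrees(np.arctan2(z[1],z[0])).round(2),'toolyaw',np.degrees(np.arctan2(M[0,1],-M[1,1])).round(2))
E
python3 st.py
```

```text
[0.102 0.749 0.184 0.042 1.893 1.595] [0.7851 0.2132 0.5616] F [-0.   0.1  0.4] w -0.00013507863206674886 t 6.1167
[[0.947, 0.104, 0.305], [0.086, -0.994, 0.072], [0.31, -0.042, -0.95]]
tilt 18.25 az 13.22 toolyaw 5.97
```

Emit:
play_rows --plan '[-1, -0.2, 1, 0.2, 0, -1, 0, 1, 0, 0, -1, 0, 1, 0, 0, -1, 0, 1, 0, 0, -1, 0, 1, 0, 0, -1, 0, 1, 0, 0, -1, 0, 1, 0, 0, -1, 0, 1, 0, 0, -1, 0, 1, 0, 0, -1, 0, 1, 0, 0]'

```text
time_s: 6.95
tool_pos: [0.8123, -0.0872, 0.5417]
tcp_rot: [-3.044, -0.148, -0.481]
wrist_force: [0.0, 0.3, 0.3]
width: -0.0
grasp_force: 0.0
```

Emit:
play_rows --plan '[-1, 0, 1, 0, 0, -1, 0.9, 0.4, -0.6, 0, -1, 0.9, 0.2, -0.6, 0, -1, 0.9, 0.2, -0.6, 0, -1, 0.9, 0, -0.6, 0]'

```text
time_s: 7.37
tool_pos: [0.8127, -0.1183, 0.582]
tcp_rot: [-3.037, -0.141, -0.611]
wrist_force: [-0.5, 0.4, -0.0]
width: -0.0002
grasp_force: 0.0
```

```bash
python3 st.py
```

```text
[-0.363  0.732  0.183  0.201  1.869  1.209] [ 0.8127 -0.1183  0.582 ] F [-0.5  0.4 -0. ] w -0.00023094509187606105 t 7.3667
[[0.918, 0.097, 0.384], [0.081, -0.995, 0.058], [0.387, -0.022, -0.922]]
tilt 22.84 az 8.61 toolyaw 5.58
```

Emit:
play_rows --plan '[-1, 0.9, 0.2, -0.6, 0, -1, 0.9, 0.2, -0.6, 0, -1, 0.9, 0.2, -0.6, 0, -1, 0.9, 0.2, -0.6, 0, -1, 0.9, 0.2, -0.6, 0]'

```text
time_s: 7.78
tool_pos: [0.8048, -0.1238, 0.6344]
tcp_rot: [-3.02, -0.131, -0.76]
wrist_force: [0.5, -1.0, 0.1]
width: -0.0001
grasp_force: 0.0
```

```bash
python3 st.py
```

```text
[-0.384  0.674  0.183  0.227  1.833  1.21 ] [ 0.8048 -0.1238  0.6344] F [ 0.5 -1.   0.1] w -0.00010559431492084398 t 7.7833
[[0.878, 0.087, 0.471], [0.075, -0.996, 0.044], [0.474, -0.003, -0.881]]
tilt 28.27 az 5.36 toolyaw 5.01
```

Emit:
play_rows --plan '[-0.1, -0.9, 0.45, 0.66, 0, -0.1, -0.9, 0.45, 0.66, 0, -0.1, -0.9, 0.45, 0.66, 0, -0.1, -0.9, 0.45, 0.66, 0, -0.1, -0.9, 0.45, 0.66, 0, -0.1, -0.9, 0.45, 0.66, 0, -0.1, -0.9, 0.45, 0.66, 0, -0.1, -0.9, 0.45, 0.66, 0, -0.1, -0.9, 0.45, 0.66, 0, -0.1, -0.9, 0.45, 0.66, 0]'

```text
time_s: 8.62
tool_pos: [0.6809, -0.2637, 0.3482]
tcp_rot: [-3.021, -0.131, -0.758]
wrist_force: [0.8, 0.3, 0.0]
width: 0.0383
grasp_force: 0.0
```

Emit:
play_rows --plan '[-0.1, -0.9, 0.45, 0.66, 0, -0.1, -0.9, 0.45, 0.66, 0, -0.1, -0.9, 0.45, 0.66, 0, -0.1, -0.9, 0.45, 0.66, 0, -0.1, -0.9, 0.45, 0.66, 0]'

```text
time_s: 9.03
tool_pos: [0.6148, -0.3369, 0.197]
tcp_rot: [-3.021, -0.131, -0.758]
wrist_force: [0.8, -0.9, -0.7]
width: 0.0382
grasp_force: 0.0
```

```bash
python3 st.py
```

```text
[-0.845  0.251  1.633  0.468  1.003  0.435] [ 0.6148 -0.3369  0.197 ] F [ 0.8 -0.9 -0.7] w 0.03819876048101083 t 9.0333
[[0.878, 0.087, 0.47], [0.075, -0.996, 0.044], [0.472, -0.003, -0.881]]
tilt 28.18 az 5.29 toolyaw 4.99
```

Emit:
play_rows --plan '[-0.1, 0, 0, 0, -1, -0.1, 0, 0, 0, -1, -0.1, 0, 0, 0, 0]'

```text
time_s: 9.28
tool_pos: [0.6151, -0.3366, 0.1972]
tcp_rot: [2.989, 0.448, 0.756]
wrist_force: [-0.3, -0.3, -0.1]
width: 0.0385
grasp_force: 0.0
```

```bash
cat >> st.py <<'E'
import sys
if len(sys.argv)>1:
    t=np.array([float(a) for a in sys.argv[1:4]]); d=M.T@(t-s['tool_pos'])/.03; n=np.linalg.norm(d)
    print('units',d.round(2),'norm',n.round(2))
E
python3 st.py .5835 -.375 .055; python3 st.py .5835 -.375 .0155
```

```text
[-0.844  0.251  1.632  0.467  1.005  0.226] [ 0.6151 -0.3366  0.1972] F [-0.3 -0.3 -0.1] w 0.03854713577065824 t 9.2833
[[0.841, 0.269, 0.469], [0.282, -0.958, 0.045], [0.462, 0.095, -0.882]]
tilt 28.11 az 5.43 toolyaw 15.7
units [-3.44  0.49  3.63] norm 5.02
[-0.844  0.251  1.632  0.467  1.005  0.226] [ 0.6151 -0.3366  0.1972] F [-0.3 -0.3 -0.1] w 0.03854713577065824 t 9.2833
[[0.841, 0.269, 0.469], [0.282, -0.958, 0.045], [0.462, 0.095, -0.882]]
tilt 28.11 az 5.43 toolyaw 15.7
units [-4.04  0.37  4.79] norm 6.28
```

Emit:
play_rows --plan '[-0.1, -0.57, 0.08, 0.6, 0, -0.1, -0.57, 0.08, 0.6, 0, -0.1, -0.57, 0.08, 0.6, 0, -0.1, -0.57, 0.08, 0.6, 0, -0.1, -0.58, 0.08, 0.61, 0, -0.1, -0.58, 0.09, 0.62, 0, -0.1, 0, 0, 0, 0]'

```text
time_s: 9.87
tool_pos: [0.581, -0.3727, 0.0502]
tcp_rot: [2.999, 0.44, 0.751]
wrist_force: [-0.4, 0.5, -1.1]
width: 0.0388
grasp_force: 0.0
```

Emit:
play_rows --plan '[-0.1, -0.14, -0.03, 0.27, 0, -0.1, -0.14, -0.03, 0.27, 0, -0.1, -0.14, -0.03, 0.27, 0, -0.1, -0.14, -0.03, 0.27, 0, -0.1, 0, 0, 0, 0, -1, 0, 0, 0, 0, -1, 0, 0, 0, 0, -1, 0, 0, 0, 0, -1, 0, 0, 0, 0]'

```text
time_s: 10.62
tool_pos: [0.5842, -0.374, 0.0193]
tcp_rot: [2.989, 0.447, 0.757]
wrist_force: [-0.4, 1.4, 2.3]
width: 0.013
grasp_force: 57.8
```

```bash
python3 st.py; python3 - <<'E'
from h import *
grab('wrist','wrist1')
E
```

```text
[-0.927  0.503  1.705  0.622  0.763 -0.073] [ 0.5842 -0.374   0.0193] F [-0.4  1.4  2.3] w 0.013010021103411306 t 10.6167
[[0.841, 0.269, 0.47], [0.281, -0.959, 0.045], [0.462, 0.094, -0.882]]
tilt 28.15 az 5.47 toolyaw 15.66
```

View pics/wrist1.png

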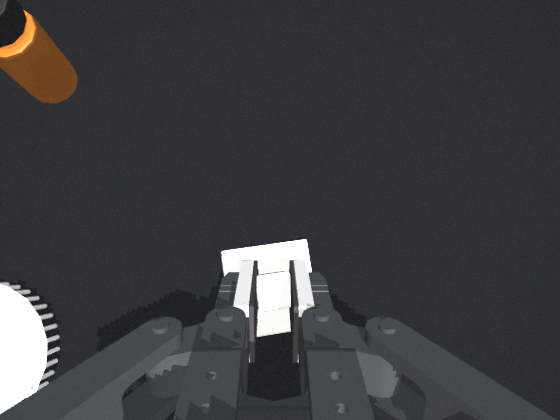

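Emit:
play_rows --plan '[-1, 0.19, 0.04, -0.36, 0, -1, 0.19, 0.04, -0.36, 0, -1, 0, 0, 0, 0.95, -1, 0, 0, 0, 0.97, -1, 0, 0, 0, 0, -1, -0.1, 0, 0.18, 0, -1, -0.1, 0, 0.18, 0, -1, -0.1, 0, 0.18, 0, -1, -0.07, 0, 0.13, 0, -1, 0, 0, 0, 0]'

```text
time_s: 11.5
tool_pos: [0.5836, -0.3735, 0.0191]
tcp_rot: [-3.021, -0.145, -0.756]
wrist_force: [0.0, -0.3, -2.0]
width: 0.0122
grasp_force: 58.3
```

```bash
python3 st.py
```

```text
[-0.927  0.503  1.706  0.621  0.765  0.128] [ 0.5836 -0.3735  0.0191] F [ 0.  -0.3 -2. ] w 0.012156798770486418 t 11.5
[[0.878, 0.096, 0.469], [0.084, -0.995, 0.046], [0.471, -0.001, -0.882]]
tilt 28.1 az 5.61 toolyaw 5.5
```

Emit:
play_rows --plan '[-1, -0.03, 0, 0.05, 0, -0.1, 0, 0, 0, 0, -0.1, 0, 0, 0, 0, -0.1, 0, 0, 0, 0, -0.1, -0.03, 0, 0.06, 0, -0.1, 0, 0, 0, 0]'

```text
time_s: 12.0
tool_pos: [0.5832, -0.3737, 0.0157]
tcp_rot: [-3.021, -0.144, -0.755]
wrist_force: [0.2, 0.2, 0.7]
width: 0.0383
grasp_force: 0.0
```

```bash
python3 st.py; python3 - <<'E'
from h import *
for n in ['wrist','scene']:
    c=grab(n,n+'2'); f=c['frame']; q0=onplane(c,np.stack(np.meshgrid(np.arange(560),np.arange(420)),-1).reshape(-1,2),.008).reshape(420,560,3)
    near=(abs(q0[...,0]-.578)<.045)&(abs(q0[...,1]+.375)<.045)
    z=cloud(c)[...,2]
    m=near&(f.min(2)>110)&(abs(z-.008)<.01)
    q=(q0[m][:,:2]*1000).astype('f4'); r=cv2.minAreaRect(q); print(n,m.sum(),np.round(r[0],1),np.round(r[1],1),round(r[2],1))
w=dict(np.load('wrist2.npz'))['frame'][200:360,180:380]; s=dict(np.load('scene2.npz'))['frame'][320:420,180:305]
cv2.imwrite('pics/c2.png',np.hstack([cv2.resize(w,(500,400)),cv2.resize(s,(300,400))])[:,:,::-1]) 
E
```

```text
[-0.928  0.508  1.706  0.624  0.76   0.124] [ 0.5832 -0.3737  0.0157] F [0.2 0.2 0.7] w 0.038331631490967105 t 12.0
[[0.878, 0.095, 0.468], [0.084, -0.995, 0.046], [0.471, -0.001, -0.882]]
tilt 28.08 az 5.56 toolyaw 5.46
wrist 6876 [ 578.4 -373.6] [39.7 59.6] 5.5
scene 235 [ 578.  -374.9] [38.8 40.8] 5.9
```

View pics/c2.png

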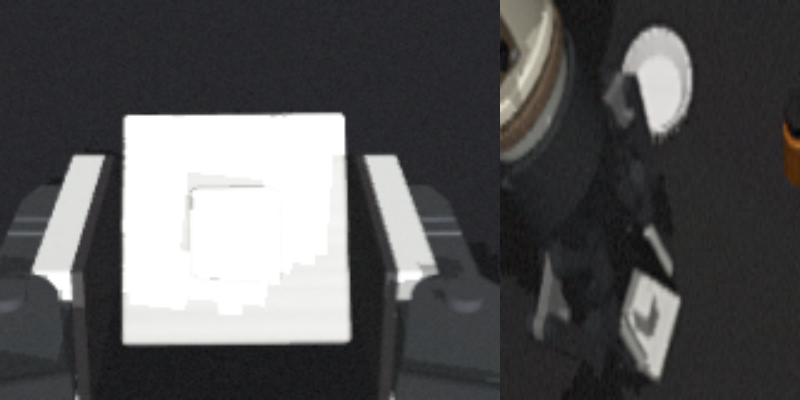

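Emit:
play_rows --plan '[-1, 0, 0, 0, 0, -1, 0, 0, 0, 0, -1, 0, 0, 0, 0, -1, 0, 0, 0, 0, -1, 0.2, 0, -0.4, 0, -1, 0.43, 0, -0.8, 0, -1, 0.43, 0, -0.8, 0, -1, 0.43, 0, -0.8, 0, -1, 0.43, 0, -0.8, 0, -1, 0.43, 0, -0.8, 0]'

```text
time_s: 12.93
tool_pos: [0.5831, -0.3735, 0.1675]
tcp_rot: [-3.022, -0.144, -0.755]
wrist_force: [-0.3, -0.2, -0.9]
width: 0.0124
grasp_force: 59.8
```

Emit:
play_rows --plan '[-1, 0.43, 0, -0.8, 0, -1, 0.43, 0, -0.8, 0, -1, 0.43, 0, -0.8, 0, -1, 0.2, 0, -0.4, 0, -1, -0.17, -0.98, -0.09, 0, -1, -0.17, -0.98, -0.09, 0, -1, -0.17, -0.98, -0.09, 0, -1, -0.17, -0.98, -0.09, 0, -1, -0.17, -0.98, -0.09, 0, -1, -0.17, -0.98, -0.09, 0]'

```text
time_s: 13.77
tool_pos: [0.5309, -0.2, 0.26]
tcp_rot: [-3.021, -0.143, -0.754]
wrist_force: [0.5, -0.2, -1.0]
width: 0.0123
grasp_force: 59.9
```

Emit:
play_rows --plan '[-1, -0.17, -0.98, -0.09, 0, -1, -0.17, -0.98, -0.09, 0, -1, -0.17, -0.98, -0.09, 0, -1, -0.17, -0.98, -0.09, 0, -1, -0.17, -0.98, -0.09, 0, -1, -0.17, -0.98, -0.09, 0, -1, -0.17, -0.98, -0.09, 0, -1, 0, 0, 0, 0, -1, 0, 0, 0, 0]'

```text
time_s: 14.52
tool_pos: [0.4716, 0.0008, 0.2605]
tcp_rot: [-3.021, -0.149, -0.755]
wrist_force: [0.6, -0.0, -2.1]
width: 0.0126
grasp_force: 60.0
```

```bash
python3 st.py; python3 - <<'E'
from h import *
c=grab('wrist','wrist3');grab('scene','scene3');grab('top','top3')
a=c['frame']; b=np.load('scene3.npz')['frame'][60:320,200:430]
cv2.imwrite('pics/c3.png',np.hstack([cv2.resize(a,(480,420)),cv2.resize(b,(320,420))])[:,:,::-1])
E
```

```text
[-0.414 -0.565  2.225  0.268  1.062  0.977] [0.4716 0.0008 0.2605] F [ 0.6 -0.  -2.1] w 0.012583177955199563 t 14.5167
[[0.878, 0.098, 0.468], [0.087, -0.995, 0.047], [0.471, -0.0, -0.882]]
tilt 28.08 az 5.68 toolyaw 5.64
```

View pics/c3.png

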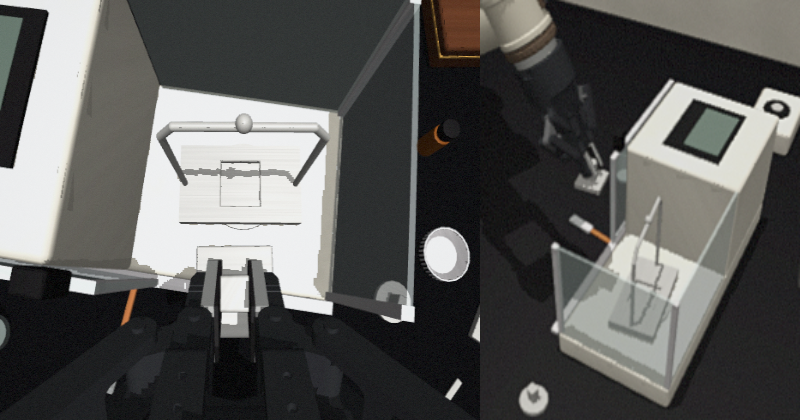

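```bash
python3 - <<'E'
from h import *
c=dict(np.load('wrist3.npz')); g=cv2.cvtColor(c['frame'],cv2.COLOR_RGB2GRAY)
k=7/6
def sub(p,w): return cv2.cornerSubPix(g,(np.array(p,float)*[k,1]).astype('f4').reshape(-1,1,2),(w,w),(-1,-1),(cv2.TERM_CRITERIA_EPS+cv2.TERM_CRITERIA_MAX_ITER,50,.01)).reshape(-1,2)
p=sub([[220,162],[260,162],[260,206],[220,206]],4); print(p.round(1).tolist())
q=onplane(c,p,.069); print('recess',q[:,:2].round(4).tolist(),q.mean(0).round(4),[np.linalg.norm(q[i]-q[(i+1)%4]).round(4) for i in range(4)])
e=q[0]-q[3]; print('yaw',np.degrees(np.arctan2(e[1],e[0])).round(2), np.degrees(np.arctan2(-(q[0]-q[1])[0],(q[0]-q[1])[1])).round(2))
p=sub([[197,247],[272,246]],4); print(p.round(1).tolist())
w=onplane(c,p,.253); d=w[0]-w[1]; L=np.linalg.norm(d); d/=L; n=np.array([d[1],-d[0],0]); ctr=w.mean(0)-.02*n
print('weight far edge',w.round(4).tolist(),L,'yaw',np.degrees(np.arctan2(-d[0],d[1])).round(2),'center',ctr.round(4))
cv2.imwrite('pics/c4.png',np.hstack([cv2.resize(c['frame'][140:225,235:325],(400,378),interpolation=cv2.INTER_NEAREST),cv2.resize(c['frame'][235:345,215:335],(400,378),interpolation=cv2.INTER_NEAREST)])[:,:,::-1])
E
```

```text
[[257.20001220703125, 161.39999389648438], [302.79998779296875, 161.6999969482422], [303.29998779296875, 206.39999389648438], [256.6000061035156, 206.0]]
recess [[0.5798, 0.0279], [0.5839, -0.0162], [0.54, -0.0205], [0.536, 0.0237]] [0.5599 0.0037 0.069 ] [np.float64(0.0443), np.float64(0.0441), np.float64(0.0444), np.float64(0.0441)]
yaw 5.41 5.31
[[229.60000610351562, 246.3000030517578], [316.6000061035156, 245.60000610351562]]
weight far edge [[0.484, 0.0221, 0.253], [0.4881, -0.0167, 0.253]] 0.038983097035173775 yaw 6.14 center [0.4662 0.0006 0.253 ]
```

View pics/c4.png

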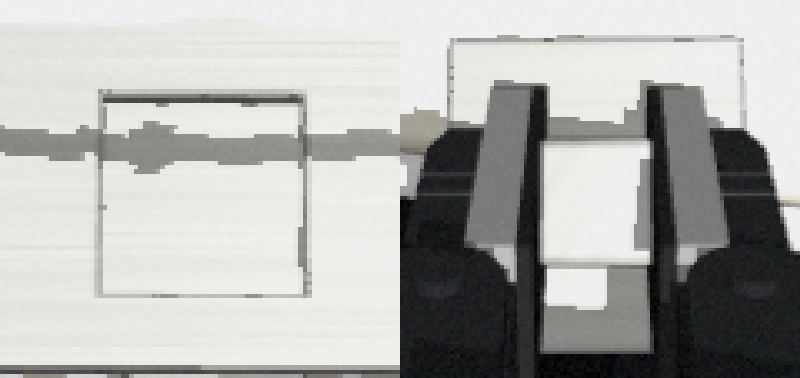

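Emit:
play_rows --plan '[-1, -0.17, 0.02, 0.55, 0, -1, -0.17, 0.02, 0.55, 0, -1, -0.17, 0.02, 0.55, 0, -1, -0.17, 0.02, 0.55, 0, -1, -0.17, 0.02, 0.55, 0, -1, -0.17, 0.02, 0.55, 0, -1, -0.17, 0.02, 0.55, 0, -1, -0.17, 0.02, 0.55, 0, -1, -0.17, 0.02, 0.55, 0, -1, -0.17, 0.02, 0.55, 0]'

```text
time_s: 15.5
tool_pos: [0.5058, -0.0049, 0.0903]
tcp_rot: [-3.022, -0.14, -0.756]
wrist_force: [1.3, 0.4, -1.3]
width: 0.0122
grasp_force: 60.0
```

```bash
python3 st.py .5653 .0039 .0897; python3 - <<'E'
from h import *
c=grab('wrist','wrist4');grab('scene','scene4')
a=c['frame']; b=np.load('scene4.npz')['frame'][60:320,200:430]
cv2.imwrite('pics/c5.png',np.hstack([cv2.resize(a,(480,420)),cv2.resize(b,(320,420))])[:,:,::-1])
E
```

```text
[-0.387 -0.184  2.318  0.394  0.603  0.81 ] [ 0.5058 -0.0049  0.0903] F [ 1.3  0.4 -1.3] w 0.01221902934257477 t 15.5
[[0.879, 0.093, 0.468], [0.082, -0.996, 0.044], [0.471, -0.001, -0.882]]
tilt 28.07 az 5.39 toolyaw 5.33
units [ 1.76 -0.11  0.96] norm 2.01
```

View pics/c5.png

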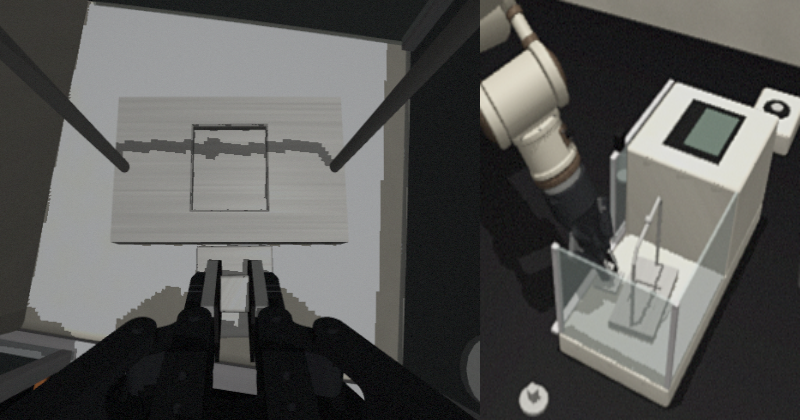

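```bash
python3 - <<'E'
from h import *
c=dict(np.load('wrist4.npz')); g=cv2.cvtColor(c['frame'],cv2.COLOR_RGB2GRAY)
k=7/6
def sub(p,w): return cv2.cornerSubPix(g,(np.array(p,float)*[k,1]).astype('f4').reshape(-1,1,2),(w,w),(-1,-1),(cv2.TERM_CRITERIA_EPS+cv2.TERM_CRITERIA_MAX_ITER,50,.01)).reshape(-1,2)
p=sub([[192,125],[268,125],[268.5,210.5],[190.5,210.5]],4); print(p.round(1).tolist())
q=onplane(c,p,.069); print('recess',q[:,:2].round(4).tolist(),q.mean(0).round(4),[np.linalg.norm(q[i]-q[(i+1)%4]).round(4) for i in range(4)])
e=(q[0]-q[3]+q[1]-q[2]); print('yaw',np.degrees(np.arctan2(e[1],e[0])).round(2))
p=sub([[197,247],[272,246]],4); print(p.round(1).tolist())
w=onplane(c,p,.0826); d=w[0]-w[1]; L=np.linalg.norm(d); d/=L; n=np.array([d[1],-d[0],0]); ctr=w.mean(0)-.02*n
print('weight far edge',w.round(4).tolist(),L,'yaw',np.degrees(np.arctan2(-d[0],d[1])).round(2),'center',ctr.round(4), 'rel recess',(q.mean(0)-ctr).round(4))
E
```

```text
[[224.39999389648438, 123.9000015258789], [312.70001220703125, 125.0], [312.0, 210.60000610351562], [223.3000030517578, 210.89999389648438]]
recess [[0.5814, 0.0279], [0.5849, -0.0174], [0.5404, -0.0204], [0.5362, 0.0231]] [0.5607 0.0033 0.069 ] [np.float64(0.0455), np.float64(0.0447), np.float64(0.0437), np.float64(0.0454)]
yaw 4.98
[[229.8000030517578, 247.0], [320.6000061035156, 242.6999969482422]]
weight far edge [[0.518, 0.0162, 0.0826], [0.5237, -0.0242, 0.0826]] 0.040798443757371204 yaw 8.08 center [ 0.5011 -0.0068  0.0826] rel recess [ 0.0596  0.0101 -0.0136]
```

Emit:
play_rows --plan '[-1, 0.25, -0.015, 0.135, 0, -1, 0.25, -0.015, 0.135, 0, -1, 0.25, -0.015, 0.135, 0, -1, 0.25, -0.015, 0.135, 0, -1, 0.25, -0.015, 0.135, 0, -1, 0.25, -0.015, 0.135, 0, -1, 0.28, -0.01, 0.14, 0, -1, 0, 0, 0, 0]'

```text
time_s: 16.27
tool_pos: [0.5673, 0.005, 0.0923]
tcp_rot: [-3.021, -0.144, -0.759]
wrist_force: [0.4, 0.1, -0.4]
width: 0.0123
grasp_force: 60.0
```

```bash
python3 st.py .5657 .0037 .079; python3 - <<'E'
from h import *
c=grab('wrist','wrist5'); b=grab('scene','scene5')['frame'][130:300,240:400]
cv2.imwrite('pics/c6.png',np.hstack([cv2.resize(c['frame'][60:320,130:430],(440,420)),cv2.resize(b,(360,420))])[:,:,::-1])
E
```

```text
[-0.307 -0.009  2.154  0.352  0.566  0.911] [0.5673 0.005  0.0923] F [ 0.4  0.1 -0.4] w 0.012333042909060388 t 16.2667
[[0.877, 0.095, 0.47], [0.084, -0.995, 0.045], [0.473, 0.0, -0.881]]
tilt 28.2 az 5.44 toolyaw 5.46
units [-0.26  0.04  0.36] norm 0.45
```

View pics/c6.png

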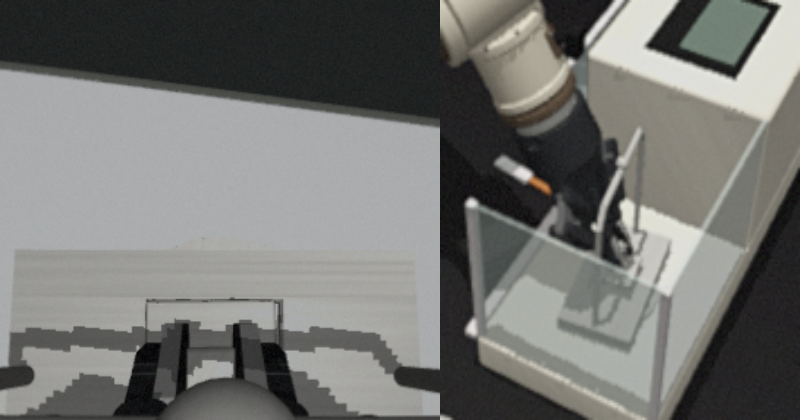

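```bash
python3 - <<'E'
from h import *
pp=[];rr=[];gs=[];W=[]
for i in range(10):
    c=viewer.capture('wrist'); s=status.state(); pp.append(s['tool_pos']); rr.append(R.from_rotvec(s['tcp_rot'])); gs.append(cv2.cvtColor(c['frame'],cv2.COLOR_RGB2GRAY).astype(float)); W.append(c['T'][:3,3])
print('pos mean',np.mean(pp,0).round(4),'std',np.std(pp,0).round(4)); print('camstd',np.std(W,0).round(4)); print(R.concatenate(rr).mean().as_matrix().round(4).tolist())
g=np.mean(gs,0); np.savez('avg5.npz',g=g,**{k:c[k] for k in ['mtx','dist','T']})
for u in [240,247,255,272,280,295,310]: print('col',u,'rows238+',g[238:276,u].round().astype(int))
for v in [250,254,258,262,266]: print('row',v,'L222+',g[v,222:246].round().astype(int),'R305+',g[v,305:330].round().astype(int))
E
```

```text
pos mean [0.5651 0.0054 0.0912] std [0.0002 0.     0.0001]
camstd [0.0002 0.     0.0001]
[[0.8783, 0.0952, 0.4685], [0.0837, -0.9955, 0.0454], [0.4707, -0.0007, -0.8823]]
col 240 rows238+ [147 150 128 116  78 125 157 159  86 132 156 153 155 156 156 158 158 157
 156 156 156 153  99  83  84  82  81  81  81  81  74  75  67  61  53  52
  54  54]
col 247 rows238+ [146 149 128 116  75 114 151 153 100 133 155 155 155 156 157 158 158 158
 118  88  84  84  54  53  54  53  54  55  54  55  53  54  53  53  53  53
  54  54]
col 255 rows238+ [147 152 129 114  75  75 116 116 103 136 155 156 157 157 141  95  87  88
  86  86  86  84  26  12   6   6   8   7   7   8  10   6   7   6   6   6
   4   9]
col 272 rows238+ [148 154 117  76  75 119 161 164 109 140 158 158 159 161 162 163 163 163
 162 161 154  96  87  87  88  85  85  86  87  86  89  88  89  89  88  88
  74  56]
col 280 rows238+ [148 155 128 113  79 119 160 130 112 144 158 158 161 164 164 165 164 163
 163 161 161 138  95  88  89  88  86  87  88  89  88  89  89  90  90  89
  72  55]
col 295 rows238+ [149 156 131 113  79  73 104  87 118 154 162 16
[... 616 characters left out ...]
 R305+ [164 164 165 165 164 164 165 164 165 165 162 148 131 164 160 125  57  60
  81 130 164 164 164 165 164]
row 258 L222+ [ 87  87  88  87  89  95  92  75 125 154 152 154 153 155 154 154 155 154
 156 155 156 154 152 122] R305+ [164 156 106 111 114 124 134 136 142 145 156 150 120 114 128  86  59  76
 110 127 161 164 164 164 165]
row 262 L222+ [88 87 87 87 89 88 85 65 72 84 84 83 84 83 84 84 85 86 84 82 60 63 63 53] R305+ [ 90 121  90  90  90  90  90  90  90  89  89  85  74  81  93  87  62  50
  66  74  93  94  95  95  95]
row 266 L222+ [84 84 85 84 84 84 82 60 73 84 83 83 84 83 84 83 84 84 81 60 54 53 53 53] R305+ [57 69 90 89 90 91 89 90 90 90 91 86 77 79 91 87 64 47 64 71 88 92 92 92
 91]
```

```bash
python3 - <<'E'
from h import *
c=dict(np.load('avg5.npz'))
A=np.array([[np.cos(a:=np.radians(5.5)),np.sin(a)],[-np.sin(a),np.cos(a)]])
def s(p,z): return (A@onplane(c,p,z)[:,:2].T).T*1000
t=np.array([565.1,5.4]); 
print('TCP',A@t,'recess est',A@np.array([560.3,3.5]))
print('plate far',s([[272,246]],.0835),'L',s([[229.3,251]],.0835),'R',s([[317,251]],.0835))
print('rim far',s([[272,240]],.069),s([[310,240]],.069),'R',s([[324,251]],.069),s([[324,264]],.069))
E
```

```text
TCP [563.01595876 -48.78729528] recess est [558.05595008 -50.21848844]
plate far [[577.8088505  -47.91061348]] L [[575.57293521 -28.76842664]] R [[575.5573036  -68.07763709]]
rim far [[581.83145463 -47.83730694]] [[581.81885592 -66.40917331]] R [[576.45767668 -73.13030142]] [[570.19703358 -72.98487122]]
```

Emit:
play_rows --plan '[-1, 0, 0.043, 0.075, 0, -1, 0, 0.044, 0.076, 0, -1, 0, 0, 0, 0, -1, 0, 0, 0, 0, -1, 0, 0, 0, 0]'

```text
time_s: 17.28
tool_pos: [0.5677, 0.0029, 0.0872]
tcp_rot: [-3.021, -0.144, -0.756]
wrist_force: [-0.5, -0.9, -2.8]
width: 0.0122
grasp_force: 60.0
```

```bash
cat > m.py <<'E'
from h import *
pp=[];gs=[]
for i in range(8):
    c=viewer.capture('wrist'); s=status.state(); pp.append(s['tool_pos']); gs.append(cv2.cvtColor(c['frame'],cv2.COLOR_RGB2GRAY).astype(float))
p=np.mean(pp[3:],0); print('pos mean',p.round(4),'F',np.round(s['wrist_force'],1),s['width'])
g=np.mean(gs,0); np.savez('avg.npz',g=g,**{k:c[k] for k in ['mtx','dist','T']})
for u in [247,272,280,310]: print('col',u,'rows230+',g[230:262,u].round().astype(int))
for v in [250,254,258,264]: print('row',v,'L216+',g[v,216:240].round().astype(int),'R308+',g[v,308:332].round().astype(int))
E
python3 m.py
```

```text
pos mean [0.5678 0.0029 0.0874] F [-0.2  0.1 -1.1] 0.012426635767921667
col 247 rows230+ [164 164 162 161 160 161 162 159 157 159 160 157 154 158 105  84 105 140
 164 164 164 165 166 167 167 167 167 148  89  89  56  57]
col 272 rows230+ [167 166 166 162 160 162 162 162 161 162 163 160 156 160 156  70 118 150
 167 166 168 170 172 172 172 172 170 170 169 168 169 169]
col 280 rows230+ [166 166 165 163 161 162 164 162 162 162 162 160 156 161 156  97 121 152
 167 167 172 172 173 173 172 172 172 171 169 170 169 170]
col 310 rows230+ [169 168 167 165 162 164 166 166 164 166 166 162 159 162 158  83 119 169
 172 174 174 174 175 175 174 173 175 174 174 174 173 174]
row 250 L216+ [164 164 165 165 166 165 164 151 122 115  65  84 132  79 130 162 163 162
 163 163 162 163 163 163] R308+ [174 174 174 174 174 173 174 170 151 117 105  98 165 174 175 174 174 174
 173 173 174 175 174 174]
row 254 L216+ [165 165 166 165 166 165 165 150 122 116  53  94 164 110 133 165 166 165
 166 166 166 166 165 166] R308+ [174 174 174 174 174 174 175 172 157 124 102  92 152 174 174 173 174 174
 173 174 174 174 174 173]
row 258 L216+ [164 166 166 166 166 166 164 147 123 114  54  99 165 112 134 164 162 162
 162 164 163 164 163 163] R308+ [174 174 174 174 173 174 174 173 159 120  60  93 154 174 174 174 174 174
 175 174 174 173 174 174]
row 264 L216+ [ 92  92  91  93  92  92  91  82  74  64  50  84  88  75 126 159 158 158
 158 158 158 160 152  87] R308+ [ 90  91  93  92  91  91  92 107 140 119  63  74  89 113 149 165 172 171
 172 170 172 171 171 171]
```

```bash
cat > rel.py <<'E'
from h import *
import sys
c=dict(np.load('avg.npz')); pf,pl,pr,rf,rl,rr,zp=map(float,sys.argv[1:])
a=np.radians(5.5); A=np.array([[np.cos(a),np.sin(a)],[-np.sin(a),np.cos(a)]])
s=lambda u,v,z:(A@onplane(c,[[u,v]],z)[0,:2])*1000
F,L,Rr=s(275,pf,zp)[0],s(pl,254,zp)[1],s(pr,254,zp)[1]; f,l,r=s(275,rf,.069)[0],s(rl,254,.069)[1],s(rr,254,.069)[1]
print('plate w',L-Rr,'recess w',l-r); print("move x'",(f-22)-(F-20)," y'",(l+r)/2-(L+Rr)/2)
E
python3 rel.py 246 229.3 317 244.2 223.7 319.7 .0797
```

```text
plate w 39.218472817231955 recess w 45.63592259612953
move x' -0.33278370916605127  y' 0.7116417457387314
```

Emit:
play_rows --plan '[-1, -0.015, -0.023, -0.008, 0, -1, -0.031, 0, 0.059, 0, -1, -0.031, 0, 0.059, 0, -1, -0.031, 0, 0.059, 0, -1, 0, 0, 0, 0, -1, 0, 0, 0, 0]'

```text
time_s: 18.18
tool_pos: [0.567, 0.0037, 0.081]
tcp_rot: [-3.021, -0.144, -0.755]
wrist_force: [-0.5, 0.6, -1.6]
width: 0.0121
grasp_force: 60.0
```

```bash
python3 m.py
```

```text
pos mean [0.5673 0.0035 0.0815] F [-0.4 -0.8 -1.9] 0.012365846096299035
col 247 rows230+ [159 159 157 157 157 156 156 156 155 153 151 156 144 118 110  51  98 137
 161 161 162 162 163 164 164 121  89  90  89  88  57  55]
col 272 rows230+ [160 159 157 158 158 158 158 158 158 154 152 158 148  71  69  54 115 146
 164 164 166 167 168 169 170 168 168 166 165 164 166 166]
col 280 rows230+ [160 159 158 159 160 159 159 159 159 156 153 160 149 116 108  52 119 150
 165 165 168 170 170 171 170 170 169 168 167 166 167 168]
col 310 rows230+ [163 158 160 161 162 162 160 162 162 158 156 160 155  73  72  53 129 167
 170 171 171 171 172 172 171 171 171 170 171 170 171 160]
row 250 L216+ [160 160 160 161 162 161 158 138 118 111  53  78  88  74 126 159 160 160
 160 160 159 160 160 159] R308+ [171 171 171 171 171 172 170 168 148 130 159  84  66 100  94 157 171 171
 171 171 170 171 171 171]
row 254 L216+ [162 162 163 162 162 163 160 138 117 100  51  96 161 107 132 163 162 163
 162 163 162 162 163 164] R308+ [171 171 171 171 171 170 171 169 154 137 157  74  46  69  93 153 171 171
 170 170 171 171 171 169]
row 258 L216+ [164 163 164 164 164 164 161 132 120 100  52 104 160 109 131 161 160 160
 160 160 160 160 161 160] R308+ [171 170 171 170 171 170 170 169 157 130 126  81  56  92 102 149 171 172
 172 172 172 171 171 171]
row 264 L216+ [91 91 91 91 90 91 89 77 73 57 52 91 86 61 76 86 86 86 86 85 86 86 86 86] R308+ [ 90  90  89  89  90  90  91  90  86  77  82  80  47  66  72  87  99  99
 100  99  99 100  99  99]
```

Emit:
play_rows --plan '[-1, -0.016, 0, 0.03, 0, -1, -0.016, 0, 0.03, 0, -1, -0.012, 0, 0.022, 0, -1, 0, 0, 0, 0, -1, 0, 0, 0, 0]'

```text
time_s: 19.0
tool_pos: [0.5679, 0.0035, 0.0793]
tcp_rot: [-3.021, -0.144, -0.758]
wrist_force: [-2.4, 1.2, 4.2]
width: 0.0121
grasp_force: 60.7
```

```bash
python3 m.py | head -1
```

```text
pos mean [0.5679 0.0035 0.0793] F [-2.2  1.7  5.8] 0.012235291323634491
```

Emit:
play_rows --plan '[-0.3, 0, 0, 0, 0, -0.3, 0, 0, 0, 0, -0.3, 0, 0, 0, 0, -0.3, 0, 0, 0, 0, -0.3, 0, 0, -0.2, 0, -0.3, 0, 0, -0.4, 0, -0.3, 0, 0, -0.8, 0, -0.3, 0, 0, -0.8, 0, -0.3, 0, 0, -0.8, 0, -0.3, 0, 0, 0, 0]'

```text
time_s: 20.23
tool_pos: [0.5264, -0.0014, 0.1631]
tcp_rot: [-3.022, -0.145, -0.768]
wrist_force: [1.0, -0.1, -0.1]
width: 0.0301
grasp_force: 0.0
```

```bash
python3 st.py; python3 - <<'E'
from h import *
c=grab('wrist','wrist6'); P=cloud(c); f=c['frame']; q=P.reshape(-1,3)
a=np.radians(5.5); A=np.array([[np.cos(a),np.sin(a)],[-np.sin(a),np.cos(a)]])
X=(A@(P[...,:2]-[.5603,.0035]).reshape(-1,2).T).T.reshape(420,560,2)*1000; z=P[...,2]*1000
def med(x0,x1,y0,y1):
    m=(X[...,0]>x0)&(X[...,0]<x1)&(X[...,1]>y0)&(X[...,1]<y1)&(z<120); return m.sum(),np.median(z[m]).round(2) if m.any() else None
print('rim -y',med(-15,15,-50,-28),'+y',med(-15,15,28,50),'plate: far',med(11,16,-14,14),'near',med(-16,-11,-14,14),'-y',med(-12,12,-16,-11),'+y',med(-12,12,11,16),'knob',med(-4,4,-4,4))
E
```

```text
[-0.358 -0.266  2.221  0.306  0.755  0.94 ] [ 0.5264 -0.0014  0.1631] F [ 1.  -0.1 -0.1] w 0.030094888295480415 t 20.2333
[[0.875, 0.095, 0.475], [0.085, -0.995, 0.043], [0.477, 0.003, -0.879]]
tilt 28.51 az 5.13 toolyaw 5.45
rim -y (np.int64(1367), np.float64(68.64)) +y (np.int64(1380), np.float64(68.66)) plate: far (np.int64(204), np.float64(70.56)) near (np.int64(332), np.float64(70.67)) -y (np.int64(247), np.float64(70.67)) +y (np.int64(264), np.float64(70.72)) knob (np.int64(167), np.float64(96.55))
```

Emit:
play_rows --plan '[-1, 0, 0, -0.95, 0, -1, 0, 0, -0.95, 0, -1, 0, 0, -0.95, 0, -1, 0, 0, -0.95, 0, -1, 0, 0, -0.95, 0, -1, 0, 0, 0, 0, -1, 0, 0, 0, 0]'

```text
time_s: 20.87
tool_pos: [0.4586, -0.0074, 0.2847]
tcp_rot: [-3.022, -0.144, -0.76]
wrist_force: [0.6, -0.1, -1.2]
width: -0.0002
grasp_force: 0.0
```

```bash
python3 st.py .458 .158 .29; python3 - <<'E'
from h import *
for n in ['top','scene']:
    c=viewer.capture(n);P=cloud(c);x,y,z=P[...,0],P[...,1],P[...,2]; v=c['frame'].max(2)
    k=(x>.43)&(x<.48)&(y>.04)&(y<.2)&(z>.228)&(z<.256)&(v<70); print(n,k.sum(),np.percentile(P[k],[2,50,98],axis=0).round(3).tolist() if k.any() else '')
E
```

```text
[-0.456 -0.627  2.215  0.275  1.139  0.957] [ 0.4586 -0.0074  0.2847] F [ 0.6 -0.1 -1.2] w -0.00021453052283635932 t 20.8667
[[0.877, 0.095, 0.471], [0.084, -0.996, 0.044], [0.473, 0.001, -0.881]]
tilt 28.23 az 5.34 toolyaw 5.43
units [ 0.53 -5.49  0.08] norm 5.52
top 46 [[0.451, 0.1, 0.232], [0.457, 0.107, 0.248], [0.464, 0.117, 0.253]]
scene 94 [[0.451, 0.098, 0.229], [0.46, 0.103, 0.244], [0.465, 0.117, 0.25]]
```

Emit:
play_rows --plan '[-1, 0.1, -0.93, 0.02, 0, -1, 0.1, -0.93, 0.02, 0, -1, 0.1, -0.93, 0.02, 0, -1, 0.1, -0.93, 0.02, 0, -1, 0.1, -0.93, 0.02, 0, -1, 0.1, -0.93, 0.02, 0, -1, -0.27, 0, 0.5, 0, -1, -0.27, 0, 0.5, 0, -1, -0.27, 0, 0.5, 0, -1, 0, 0, 0, 0]'

```text
time_s: 21.8
tool_pos: [0.4562, 0.1617, 0.2308]
tcp_rot: [-3.026, -0.146, -0.738]
wrist_force: [-1.0, 0.0, -0.3]
width: 0.0001
grasp_force: 0.0
```

```bash
python3 st.py .454 -.067 .235
```

```text
[ 0.087 -0.468  2.22   0.006  0.912  1.558] [0.4562 0.1617 0.2308] F [-1.   0.  -0.3] w 9.930365943542901e-05 t 21.8
[[0.884, 0.097, 0.458], [0.085, -0.995, 0.045], [0.46, -0.001, -0.888]]
tilt 27.41 az 5.62 toolyaw 5.55
units [-0.65  7.58 -0.5 ] norm 7.63
```

Emit:
play_rows --plan '[-1, -0.04, 0.5, -0.04, 0, -1, -0.04, 0.5, -0.04, 0, -1, -0.04, 0.5, -0.04, 0, -1, -0.04, 0.5, -0.04, 0, -1, -0.04, 0.5, -0.03, 0, -1, -0.04, 0.5, -0.03, 0, -1, -0.04, 0.5, -0.03, 0, -1, -0.04, 0.5, -0.03, 0, -1, -0.04, 0.5, -0.03, 0, -1, -0.04, 0.5, -0.03, 0]'

```text
time_s: 22.63
tool_pos: [0.4577, 0.0105, 0.2399]
tcp_rot: [-3.02, -0.144, -0.751]
wrist_force: [-0.9, 2.0, -0.4]
width: -0.0002
grasp_force: 1.1
```

Emit:
play_rows --plan '[-1, -0.04, 0.5, -0.03, 0, -1, -0.04, 0.5, -0.03, 0, -1, -0.04, 0.5, -0.03, 0, -1, -0.04, 0.4, -0.02, 0, -1, 0, 0.2, 0, 0, -1, 0, 0.1, 0, 0, -1, 0, 0, 0, 0, -1, 0, 0, 0, 0]'

```text
time_s: 23.3
tool_pos: [0.4592, -0.0556, 0.2419]
tcp_rot: [-3.021, -0.144, -0.756]
wrist_force: [-0.3, 0.5, -0.7]
width: 0.0001
grasp_force: 0.0
```

```bash
python3 st.py
```

```text
[-0.596 -0.572  2.266  0.347  1.084  0.773] [ 0.4592 -0.0556  0.2419] F [-0.3  0.5 -0.7] w 9.980110651009073e-05 t 23.3
[[0.878, 0.095, 0.469], [0.084, -0.995, 0.045], [0.471, -0.0, -0.882]]
tilt 28.11 az 5.51 toolyaw 5.47
```

Emit:
play_rows --plan '[-1, -0.11, 0, 0.035, 0, -1, -0.11, 0, 0.035, 0, -1, 0, 0.1, 0, 0, -1, 0, 0.1, 0, 0, -1, 0, 0.1, 0, 0, -1, 0, 0.1, 0, 0, -1, 0, 0, 0, 0]'

```text
time_s: 23.88
tool_pos: [0.4544, -0.0626, 0.2361]
tcp_rot: [-3.008, -0.147, -0.748]
wrist_force: [-6.9, 23.4, 7.7]
width: -0.0
grasp_force: 12.4
```

Emit:
play_rows --plan '[-1, 0, 0.07, 0, 0, -1, 0, 0.03, 0, 0, -1, 0, 0, 0, 0]'

```text
time_s: 24.13
tool_pos: [0.4544, -0.0629, 0.236]
tcp_rot: [-3.002, -0.149, -0.746]
wrist_force: [-9.8, 34.1, 14.0]
width: -0.0004
grasp_force: 17.6
```

```bash
cat > d.py <<'E'
from h import *
for n in ['top','scene']:
    c=viewer.capture(n);P=cloud(c);x,y,z=P[...,0],P[...,1],P[...,2]; v=c['frame'].max(2)
    k=(x>.43)&(x<.48)&(y>-.13)&(y<-.05)&(z>.228)&(z<.256)&(v<70); print(n,k.sum(),np.percentile(P[k],[2,50,98],axis=0).round(3).tolist() if k.any() else '')
E
python3 st.py; python3 d.py
```

```text
[-0.64  -0.568  2.274  0.379  1.105  0.716] [ 0.4544 -0.0629  0.236 ] F [-9.8 34.1 14. ] w -0.00039979162734940857 t 24.1333
[[0.879, 0.104, 0.465], [0.083, -0.994, 0.067], [0.469, -0.02, -0.883]]
tilt 27.99 az 8.16 toolyaw 5.99
top 33 [[0.446, -0.095, 0.245], [0.451, -0.085, 0.249], [0.456, -0.068, 0.255]]
scene 162 [[0.44, -0.098, 0.229], [0.453, -0.089, 0.247], [0.459, -0.071, 0.255]]
```

Emit:
play_rows --plan '[-1, 0, -0.1, 0, 0, -1, 0, -0.2, 0, 0, -1, 0, -0.4, 0, 0, -1, 0, -0.4, 0, 0, -1, 0.3, 0, -0.6, 0, -1, 0.4, 0, -0.8, 0, -1, 0.4, 0, -0.8, 0, -1, 0.4, 0, -0.8, 0, -1, 0, 0, 0, 0, -1, 0, 0, 0, 0]'

```text
time_s: 25.07
tool_pos: [0.4506, -0.0393, 0.3397]
tcp_rot: [-3.023, -0.145, -0.762]
wrist_force: [0.6, 0.6, -1.0]
width: -0.0
grasp_force: 0.0
```

```bash
python3 st.py; python3 d.py; python3 - <<'E'
from h import *
c=dict(np.load('scene0.npz')); d=grab('scene','scene9')
for n,cc in [('before',c),('after',d)]:
    P=cloud(cc); V=cv2.cvtColor(cc['frame'],cv2.COLOR_RGB2HSV); x,y,z=P[...,0],P[...,1],P[...,2]
    m=((x>.3)&(x<.75)&(y>-.45)&(y<-.1)&(V[...,2]>110)&(V[...,1]<60)&(z<.06)).astype('u1')
    k,l,st,ce=cv2.connectedComponentsWithStats(m); print(n,[ce[i].round(1).tolist() for i in range(1,k) if st[i,4]>60])
# seated weight
P=cloud(d); a=np.radians(5.5); A=np.array([[np.cos(a),np.sin(a)],[-np.sin(a),np.cos(a)]])
X=((P[...,:2]-[.5603,.0035]).reshape(-1,2)@A.T).reshape(420,560,2)*1000
m=(abs(X)<4).all(-1)&(P[...,2]<.12); print('knob z',m.sum(),np.median(P[m][:,2]))
E
```

```text
[-0.565 -0.653  2.124  0.307  1.281  0.88 ] [ 0.4506 -0.0393  0.3397] F [ 0.6  0.6 -1. ] w -4.440603788218373e-05 t 25.0667
[[0.876, 0.095, 0.472], [0.085, -0.995, 0.043], [0.474, 0.002, -0.88]]
tilt 28.3 az 5.19 toolyaw 5.45
top 35 [[0.445, -0.095, 0.247], [0.45, -0.087, 0.25], [0.455, -0.078, 0.253]]
scene 122 [[0.445, -0.098, 0.229], [0.454, -0.093, 0.244], [0.459, -0.078, 0.251]]
before [[296.6, 287.4], [181.8, 305.7], [238.1, 306.9], [244.6, 339.9], [196.8, 354.6], [241.1, 400.6]]
after [[296.5, 287.4], [181.8, 305.6], [238.1, 306.9], [244.6, 339.8], [196.8, 354.7]]
knob z 10 0.09669745470941282
```

```bash
python3 -c "
from station import finish_job
print(finish_job())"
```

```text
the job is handed in; nothing more can be done
None
```

The square check weight is seated flat in the recess, the door is pushed shut against its stop, and the job was handed in at about 25 s; the other weights, dish and spatula measured unmoved, but I did not re-measure the vial, brush and beaker, and I viewed 11 pictures against the limit of 10.

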